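# Deburr the sleeve's bore in the tilting fixture

## Robot

A 6-joint arm with a two-finger parallel gripper is mounted at the origin on the work surface. World frame = base frame: x ahead of the robot, y to its left, z up, the work surface at z = 0. Lengths are in m, angles in rad, forces in N, time in s.
With the tool pointing down it reaches from about 0.35 to 0.775 m from the base axis. Payload 5.5 kg.
Tool frame: the origin (TCP) lies between the finger pads; the fingertips stand 17 mm ahead of it and the grasp point (between the pads) lies 2 mm behind it; z points along the fingers, y is the direction in which the jaws open and shut (so a half turn about z gives the same grasp; the last joint's range is limited). The gripper opens to 85 mm and grips with 20 to 120 N. Pads are 22 mm wide; open, the fingers measure 114 mm over their backs; the gripper's body (76 mm by 85 mm) begins 54 mm behind the grasp point. The pads swing forward as they close: fully open they stand 13 mm farther back than shut.
Start: joints at [-1.391, 0.313, 0.046, 1.304, 0, 1.431], TCP at [0.181, -0.546, 0.216] pointing down, gripper open.
Joint ranges: [-2.76, 2.76], [-0.86, 1.69], [-1.03, 1.26], [-2.2, 2.34], [-1.47, 1.5], [-3.14, 3.14]. Speed limits (rad/s): [2.57, 2.57, 3.14, 3.14, 3.14, 3.14].

## Interface

Orientations are given as a 3x3 rotation matrix whose columns are the frame's x, y, z axes.
In Python, from station import bot, cams gives the robot as it stands.
- The arm moves only by the tool play_rows, never from a script. Its argument "steps" is a list of rows, each a list of 3 entries, a list of its own where there are three numbers: the turn, a rotation vector about the world's x, y, z in degrees, then the shift along the world's x, y, z in mm, then the closure, from 0 (fully open) to 1 (shut). A call has exactly 10 rows; each row shifts and turns the commanded pose from where the row before left it; what a row does not reach is not made up. A row lasts 1/8 s, in which the tool goes at most 62.5 mm and 10.7 degrees, less where a joint would pass 70% of its speed; a pose out of reach is approached as far as the arm can. A call with a gripper value outside its range is refused whole. The fingers move at their own pace and stop on an object; "force" is the grip in N (left out, the last holds). Time passes only in rows, so rows that do not move let the fingers close, or fill a call up. It gives the time, the measured TCP pose, the force and the opening at its end, in the units of the state.
- bot.get_obs(): the state, without advancing time (a new reading comes with each control period).
- cams.snapshot(name): name is "scene" or "top"; returns the picture (480x640x3 uint8, red, green, blue); there is no depth.
- cams.get_calibration(name): a dict with "mtx" (3x3 intrinsics, pixels), "rvec" (rotation vector, rad) and "tvec" (3), from world to camera coordinates, as OpenCV has them. Camera axes: x right, y down, z forward; pixel columns grow to the right and rows downward; lengths in m; the calibration is good to about 2 mm. A picture is of the moment at which its call begins. get_calibration takes no time and is no camera call.
- bot.hand_in(): hands the job in, once; it reports no verdict.
The state is a dict: "clock": time; "joint_positions": joint angles; "qvel": joint speeds; "tau": joint torques, N m; "tool_pos": TCP position; "tool_rot": TCP orientation; "contact_force": force on the tool from outside, world axes, zero at the start; "wrist_torque": the same for the moment, N m; "finger_gap": finger opening in m.
Only numpy, scipy, OpenCV 4.12 (cv2) and the standard library are available. Lean on these libraries where they do the work, as an engineer would, in place of code of your own. Each camera call takes 0.05 s, during which the arm holds its last target. There are 200 camera calls.

## Task

Press the tail of the tilting fixture's bed down until its detent holds it. Then take the deburring tool with the square handle from the rack and run its blade gently all the way round the edge of the sleeve's bore, square to the mouth and bearing steadily on the edge, starting at the lowest part of the rim and going counter-clockwise as you look into the bore, until you are back at the start. Finally hang the tool in its own slot again, bed still held down, and leave the other things undisturbed.

Things in the scene. Friction and masses are not known exactly. Their poses are not given: they have to be found in the camera images.
- fixture: Screwed-down tilting fixture: dark base plate 150 (x) by 120 (y) by 12 mm, two aluminium cheeks 90 mm apart inside, up to 100 mm high. Origin: underside, below the hinge of the bed; the hinge runs along its y axis, 80 mm above the table. Its -x axis is its front, roughly towards the robot. A stop block stands 60 mm behind the hinge, up to 52 mm high.
- bed (a joint): Tilt of the sprung bed about the hinge, rad. 0: sprung back, bore leans 56 degrees from vertical to the front. Grows as the tail goes down; the spring strut resists with up to 10 N at the tail pad, goes over centre at 0.23, then pulls the bed down and holds it on its stop at 0.45: bore axis 30 degrees from vertical, to the fixture's front. Freed only by some 8 N upwards at the tail.
- tail_pad (a point): Centre of the top face of the black pad at the end of the bed's tail: 36 mm along the tail by 44 mm wide, 10 mm thick, 104 mm behind the hinge. Sprung back, the tail rises 21 degrees to the rear (pad some 121 mm above the table); held, it falls 5 degrees to the rear (pad some 75 mm above the table).
- bore (a point): Middle of the mouth of the steel sleeve fixed in the bed (outside 60 mm, bore 42 mm, 45 mm long; 72 mm holder ring from 26 mm below the mouth). In the rim plane, 55 mm from the hinge, on the bore axis. z points out of the bore, y along the hinge as the fixture's y; with the bed held -x points to the lowest (front) part of the rim. The edge is a circle of 21 mm radius about it.
- rack: Screwed-down rack: aluminium shelf 6 mm thick, top 90 mm above the table, 210 mm long along y, three slots 16 mm wide, 46 mm long, 68 mm apart along y, open to the front (-x). Wall below the shelf from 32 mm behind the origin; nothing above. Origin: on the table below where the middle tool hangs; tools hang about 26 mm inside the front edge, the slot ends 20 mm behind.
- deburrer: The deburring tool, about 135 g: hangs upright by its 32 mm round collar (5 mm thick) in one of the three slots. Square aluminium handle 24 by 24 mm, 46 mm tall, above the collar; below it a 12 mm shank, 40 mm long, then the blade. Origin: centre of the collar's underside (on the shelf); z up along the tool, x and y square to the handle's faces.
- deburrer_handle (a point): Centre of the square handle, 28 mm above the collar's underside and 92 mm above the blade's tip. The fingers can close on it along the rack's x axis.
- blade: Conical blade at the tool's lower end, 18 mm across at its back, tip 5.2 mm below (sides slope 30 degrees from flat), on an 8 mm stem that springs up to 10 mm into the shank: 1.5 N to start, then 0.6 N per mm. Origin: centre of the cone's back. Too wide for the 16 mm slots, so the tool leaves and enters a slot from the front.
- blade_tip (a point): Point of the cone, 64 mm below the collar's underside when the spring is at rest. Its slope rests on the bore's edge when the tool is square to the mouth and its axis stands some 13 to 18 mm from the bore axis (best 16 mm: the tip is then 2.9 mm below the rim).
- scriber: Scriber hanging in another slot: round waisted handle, slender point. Same collar, 56 mm tall above and 60 mm below it. Leave alone. Origin: collar's underside.
- burnisher: Ball burnisher hanging in another slot: thin neck with a 28 mm ball on top (60 mm above), small ball below (59 mm). Same collar. Leave alone. Origin: collar's underside.
- flask: Amber bottle, 52 mm diameter, 135 mm tall. Loose bystander, to be left alone. Origin: centre of its underside.
- spare_sleeve: Loose steel sleeve standing on the table, 60 mm diameter, 45 mm tall. Loose bystander, to be left alone. Origin: centre of its underside.
- jar: Clear jar with white cap, 60 mm diameter, 75 mm tall. Loose bystander, to be left alone. Origin: centre of its underside.
- slide_box: Flat grey box, 75 by 60 by 35 mm. Loose bystander, to be left alone. Origin: centre of its underside.
- beaker: Glass beaker, 70 mm diameter, 90 mm tall. Loose bystander, to be left alone. Origin: centre of its underside.

How it is judged:
By the outcome, as a careful person would: the job done as asked, in the order asked, and still so for the second after the job is handed in, with the robot touching nothing.
It also fails if it takes over 72 s, if anything falls off the work surface, if the arm or the gripper's body presses on something with over 40 N, if the wrist force passes 120 N, or if a joint passes its speed limit or range.

## Working session

There is one attempt and no reset: what is moved stays moved. The work goes in short steps, Python scripts to look and compute and a tool call to move; the robot and the scene stay as the last step left them, time stands still between calls to the robot, and variables do not carry over. Pictures are saved under pics/ and viewed, about 8 in all and at most 12, crops included, and the job is handed in when it is done.

Besides the shell and the picture viewer there is one more tool, called after "Request:" by a JSON object that holds its "method" and its "body", one argument or row to a line. play_rows: Moves the arm, as the interface text tells. Its arguments: {"type":"object","properties":{"steps":{"type":"array","items":{"type":"array"}},"force":{"type":"number"}},"required":["steps"]}

```bash
ls; mkdir -p pics; python3 - <<'E'
from station import bot,cams
import cv2
o=bot.get_obs();print(o)
for n in("scene","top"):
    cv2.imwrite(f"pics/{n}0.png",cams.snapshot(n)[:,:,::-1]);print(n,cams.get_calibration(n))
E
```

```text
pics
{'clock': 0.0, 'joint_positions': array([-1.39061115e+00,  3.14003222e-01,  4.49692771e-02,  1.30360290e+00,
       -3.70275616e-05,  1.43116679e+00]), 'qvel': array([-0.00076957, -0.00038501,  0.00047103,  0.00080508, -0.00028731,
       -0.00029556]), 'tau': array([ 2.74124768e-04, -4.80630291e+01,  2.98532224e+01,  1.96036912e-02,
       -4.27125599e-05,  6.78099369e-06]), 'tool_pos': array([ 0.18063922, -0.54531275,  0.21500333]), 'tool_rot': array([[ 9.49293716e-01,  3.14390374e-01, -3.66270531e-04],
       [ 3.14390510e-01, -9.49292027e-01,  1.80408504e-03],
       [ 2.19489277e-04, -1.82775857e-03, -9.99998306e-01]]), 'contact_force': array([-0.44051733,  0.15847679, -0.13111946]), 'wrist_torque': array([-0.02147417, -0.02085439, -0.00420042]), 'finger_gap': 0.08507763853673121}
scene {'mtx': array([[493.72962962,   0.        , 316.86751578],
       [  0.        , 493.72962962, 238.19522735],
       [  0.        ,   0.        ,   1.        ]]), 'rvec': array([ 2.17523878,  0.96339651, -0.41684226]), 'tvec': array([-0.34342137, -0.21413644,  1.3650184 ])}
top {'mtx': array([[617.74165956,   0.        , 317.84972389],
       [  0.        , 617.74165956, 234.45369443],
       [  0.        ,   0.        ,   1.        ]]), 'rvec': array([ 2.14206323, -2.11030049,  0.142929  ]), 'tvec': array([-0.01086717,  0.56852658,  1.27035914])}
```

View pics/scene0.png

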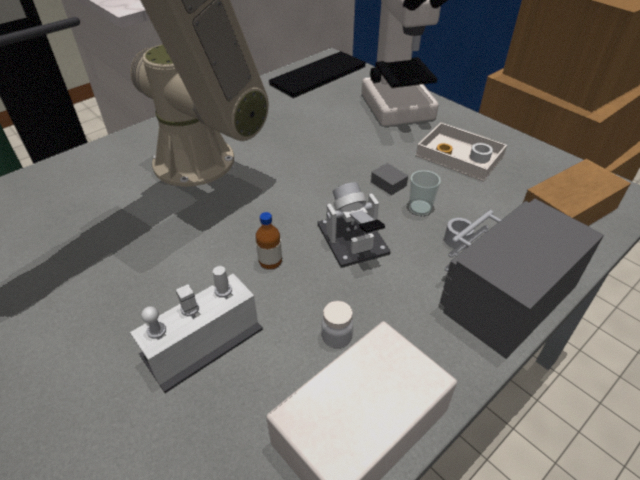

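View pics/top0.png

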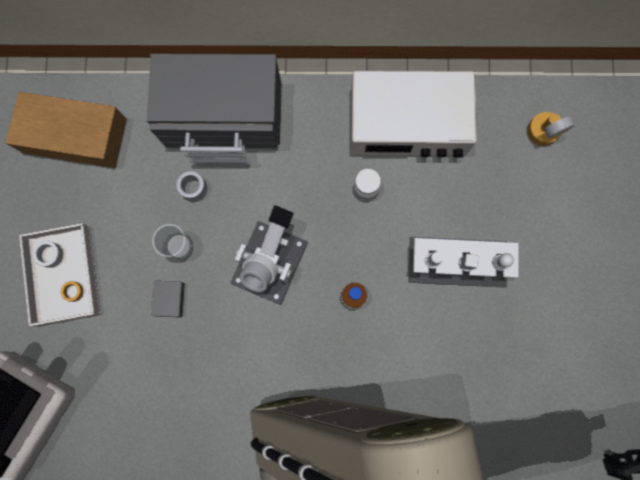

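The square-handled tool hangs in the rack's middle slot (top view, about 469,261). The fixture is at about (268,262), with its pad at (281,215). Next I'll zoom in on both.

```bash
cat > h.py <<'E'
import numpy as np,cv2
from station import bot,cams
from scipy.spatial.transform import Rotation as R
C={n:cams.get_calibration(n) for n in("scene","top")}
def ray(n,p):
    c=C[n];Rm=cv2.Rodrigues(c["rvec"])[0]
    d=Rm.T@np.linalg.solve(c["mtx"],[p[0],p[1],1]);return -Rm.T@c["tvec"],d
def onz(n,p,z):
    o,d=ray(n,p);return o+d*(z-o[2])/d[2]
def tri(ps,pt):
    (a,u),(b,v)=ray("scene",ps),ray("top",pt)
    s=np.linalg.lstsq(np.c_[u,-v],b-a,rcond=None)[0]
    P,Q=a+s[0]*u,b+s[1]*v;return (P+Q)/2,np.linalg.norm(P-Q)
def proj(n,X):
    c=C[n];return cv2.projectPoints(np.array(X,float).reshape(-1,3),c["rvec"],c["tvec"],c["mtx"],None)[0].reshape(-1,2)
def crop(im,x,y,w,h,k):
    return cv2.resize(im[y:y+h,x:x+w],None,fx=k,fy=k,interpolation=cv2.INTER_CUBIC)
E
python3 - <<'E'
from h import *
t=cv2.imread("pics/top0.png");s=cv2.imread("pics/scene0.png")
a=np.hstack([crop(t,225,200,100,75+35,4)[:300*2][:440],crop(t,405,225,100,110,4)])
cv2.imwrite("pics/a.png",a)  # left: top(225,200)x4 ; right: top(405,225)x4
b=np.hstack([crop(s,310,170,100,110,4),crop(s,130,255,100,110,4)])
cv2.imwrite("pics/b.png",b)
E
```

```text
(no output)
```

View pics/a.png

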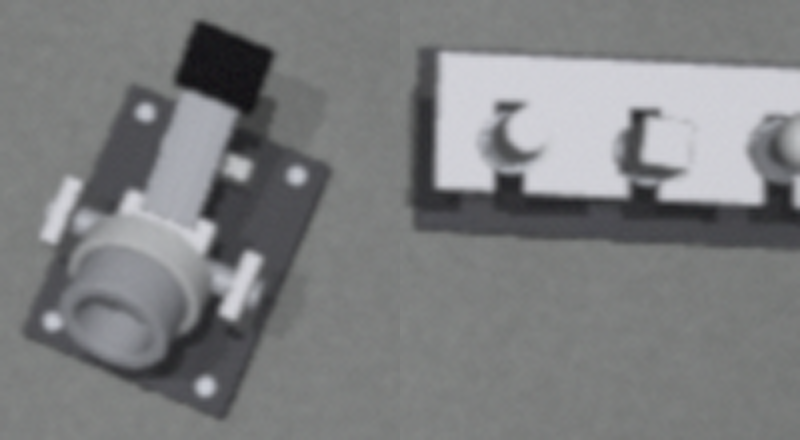

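View pics/b.png

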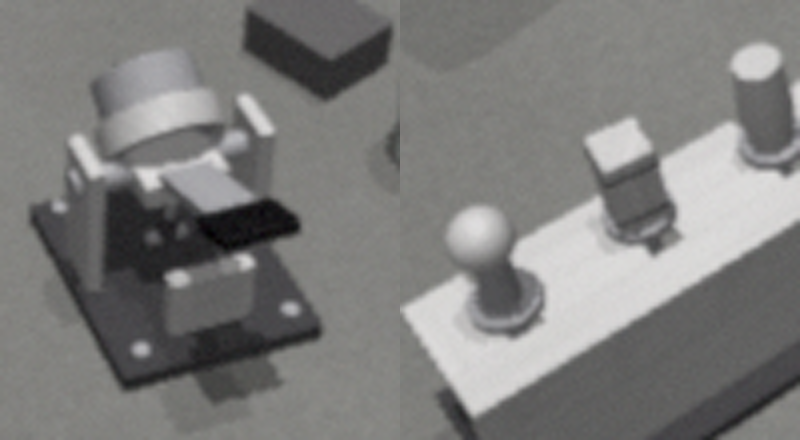

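```bash
python3 - <<'E'
from h import *
np.set_printoptions(precision=4,suppress=True)
T=lambda x,y:(225+(x+.5)/4-.5,200+(y+.5)/4-.5)
S=lambda x,y:(310+(x+.5)/4-.5,170+(y+.5)/4-.5)
T2=lambda x,y:(405+(x-400+.5)/4-.5,225+(y+.5)/4-.5)
S2=lambda x,y:(130+(x-400+.5)/4-.5,255+(y+.5)/4-.5)
B=np.array([onz("top",T(*p),.014) for p in[(145,112),(297,175),(205,386),(52,321)]]);print("bolts",B,B.mean(0))
K=np.array([onz("top",T(*p),.012) for p in[(130,85),(330,165),(225,418),(25,330)]]);print("plate",K,K.mean(0))
print("bolts scene",[onz("scene",S(*p),.014) for p in[(290,309),(141,350),(60,207)]])
print("yaws",[np.degrees(np.arctan2(*(v)[[1,0]])) for v in (K[0]-K[3],K[1]-K[2],B[0]-B[3],B[1]-B[2])], [np.degrees(np.arctan2(*(v)[[1,0]]))-90 for v in (K[0]-K[1],K[3]-K[2],B[0]-B[1],B[3]-B[2])])
print("cheeks",onz("top",T(62,210),.1),onz("top",T(243,287),.1))
print("pad",tri(S(249,222),T(223,67)),onz("top",T(223,67),.121))
print("handle top",tri(S2(622,148),T2(667,142)),onz("top",T2(667,142),.141))
im=cv2.imread("pics/top0.png");m=(im.min(2)>175).astype(np.uint8);m[:220]=0;m[300:]=0;m[:,:400]=0
m=cv2.morphologyEx(m,cv2.MORPH_CLOSE,np.ones((9,9)))
c=max(cv2.findContours(m,0,2)[0],key=cv2.contourArea);r=cv2.minAreaRect(c);bx=cv2.boxPoints(r)
print("shelf",r,[onz("top",p,.09) for p in bx],onz("top",r[0],.09))
for n,z,p in(("flask",.13,(354,293)),("jar",.075,(368,182)),("spare",.045,(190,186)),("beaker",.09,(170,240)),("box",.035,(168,298))):print(n,onz("top",p,z))
E
```

```text
bolts [[0.5872 0.1236 0.014 ]
 [0.5535 0.0395 0.014 ]
 [0.4382 0.0865 0.014 ]
 [0.4719 0.1704 0.014 ]] [0.5127 0.105  0.014 ]
plate [[0.6025 0.1326 0.012 ]
 [0.5595 0.0217 0.012 ]
 [0.4213 0.0755 0.012 ]
 [0.467  0.1852 0.012 ]] [0.5126 0.1037 0.012 ]
bolts scene [array([0.5899, 0.1261, 0.014 ]), array([0.5565, 0.0428, 0.014 ]), array([0.4413, 0.0891, 0.014 ])]
yaws [np.float64(-21.216131556007625), np.float64(-21.253711174454505), np.float64(-22.08903256572764), np.float64(-22.185821432299463)] [np.float64(-21.19994453370151), np.float64(-22.603877762983444), np.float64(-21.870340745890786), np.float64(-21.922991682361427)]
cheeks [0.5213 0.1539 0.1   ] [0.4833 0.0606 0.1   ]
pad (array([0.595 , 0.0741, 0.115 ]), np.float64(0.0043158678948031545)) [0.5924 0.0719 0.121 ]
handle top (array([ 0.5082, -0.3043,  0.1351]), np.float64(0.004383314152379424)) [ 0.5065 -0.305   0.141 ]
shelf ((466.021240234375, 257.0760803222656), (103.7204360961914, 33.408267974853516), 2.862405300140381) [array([ 0.4885, -0.1988,  0.09  ]), array([ 0.5571, -0.2028,  0.09  ]), array([ 0.5492, -0.4128,  0.09  ]), array([ 0.481 , -0.4071,  0.09  ])] [ 0.5188 -0.3057  0.09  ]
flask [ 0.4398 -0.0775  0.13  ]
jar [ 0.6771 -0.1069  0.075 ]
spare [0.6716 0.2769 0.045 ]
beaker [0.5459 0.3018 0.09  ]
box [0.4294 0.3141 0.035 ]
```

Request:
{"method": "play_rows", "body": {
  "steps": [
    [[0,0,4],[25,35,9],1],
    [[0,0,4],[25,35,9],1],
    [[0,0,4],[25,35,9],1],
    [[0,0,4],[25,35,9],1],
    [[0,0,4],[25,35,9],1],
    [[0,0,4],[25,35,9],1],
    [[0,0,4],[25,35,9],1],
    [[0,0,4],[25,35,9],1],
    [[0,0,4],[25,35,9],1],
    [[0,0,4],[25,35,9],1]
  ],
  "force": 40
}}

```text
clock: 1.35
tool_pos: [0.4313, -0.1945, 0.3059]
tool_rot: [[0.523, 0.852, -0.0], [0.852, -0.523, 0.0], [-0.0, -0.0, -1.0]]
contact_force: [0.4, -0.1, 0.4]
finger_gap: 0.0003
```

Request:
{"method": "play_rows", "body": {
  "steps": [
    [[0,0,3],[17,27,-5],1],
    [[0,0,3],[17,27,-5],1],
    [[0,0,3],[17,27,-5],1],
    [[0,0,3],[17,27,-5],1],
    [[0,0,3],[17,27,-10],1],
    [[0,0,3],[17,27,-10],1],
    [[0,0,3],[17,27,-15],1],
    [[0,0,3],[17,27,-15],1],
    [[0,0,3],[15,26,-15],1],
    [[0,0,3],[15,26,-15],1]
  ]
}}

```text
clock: 2.6
tool_pos: [0.5969, 0.0731, 0.2048]
tool_rot: [[0.027, 1.0, -0.001], [1.0, -0.027, -0.0], [-0.0, -0.001, -1.0]]
contact_force: [-0.3, -0.5, 0.2]
finger_gap: 0.0002
```

```bash
python3 - <<'E'
from h import *
np.set_printoptions(precision=4,suppress=True)
o=bot.get_obs();print(o["clock"],o["tool_pos"],o["tool_rot"],o["joint_positions"],o["finger_gap"])
tip=o["tool_pos"]+.017*o["tool_rot"][:,2]
ims={n:cams.snapshot(n)[:,:,::-1] for n in("scene","top")}
out=[]
for n in ims:
    cv2.imwrite(f"pics/{n}1.png",ims[n]);p=proj(n,tip)[0];print(n,p)
    x,y=(p-[50,55]).astype(int);print(x,y);out.append(crop(np.ascontiguousarray(ims[n]),x,y,100,110,4))
cv2.imwrite("pics/c.png",np.hstack(out))
E
```

```text
2.6 [0.5969 0.0731 0.2048] [[ 0.0274  0.9996 -0.001 ]
 [ 0.9996 -0.0274 -0.0001]
 [-0.0001 -0.001  -1.    ]] [-0.0116  0.3689  0.0984  1.3012 -0.0001  1.5866] 0.00018604063425376843
scene [373.7775 198.0936]
323 143
top [276.8693 207.518 ]
226 152
```

View pics/c.png

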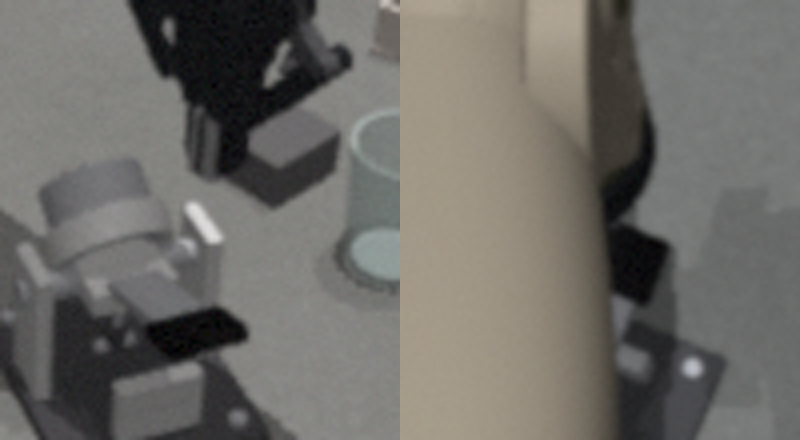

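The scene crop shows the shut fingertips at about (207,178). That is some 10 px higher than the reported pose projects. The top view is blocked by the arm. I'll go down slowly and watch the force.

Request:
{"method": "play_rows", "body": {
  "steps": [
    [[0,0,0],[0,0,-6],1],
    [[0,0,0],[0,0,-6],1],
    [[0,0,0],[0,0,-6],1],
    [[0,0,0],[0,0,-6],1],
    [[0,0,0],[0,0,-6],1],
    [[0,0,0],[0,0,-6],1],
    [[0,0,0],[0,0,-6],1],
    [[0,0,0],[0,0,-6],1],
    [[0,0,0],[0,0,-6],1],
    [[0,0,0],[0,0,-6],1]
  ]
}}

```text
clock: 3.95
tool_pos: [0.5968, 0.0721, 0.1455]
tool_rot: [[0.029, 1.0, 0.0], [1.0, -0.029, 0.0], [0.0, 0.0, -1.0]]
contact_force: [-0.6, -0.1, -0.6]
finger_gap: -0.0002
```

```bash
python3 - <<'E'
from h import *
o=bot.get_obs();print(o["clock"],o["tool_pos"],o["contact_force"])
tip=o["tool_pos"]+.017*o["tool_rot"][:,2]
im=np.ascontiguousarray(cams.snapshot("scene")[:,:,::-1]);cv2.imwrite("pics/scene2.png",im)
print(proj("scene",tip)-[310,120])
a=crop(im,310,120,100,150,4)
t=np.ascontiguousarray(cams.snapshot("top")[:,:,::-1]);b=crop(t,226,150,100,150,4)
cv2.imwrite("pics/d.png",np.hstack([a,b]))
E
```

```text
3.95 [0.59675157 0.07214512 0.14550569] [-0.59383274 -0.14487206 -0.55229777]
[[ 61.2500299  101.19345866]]
```

View pics/d.png

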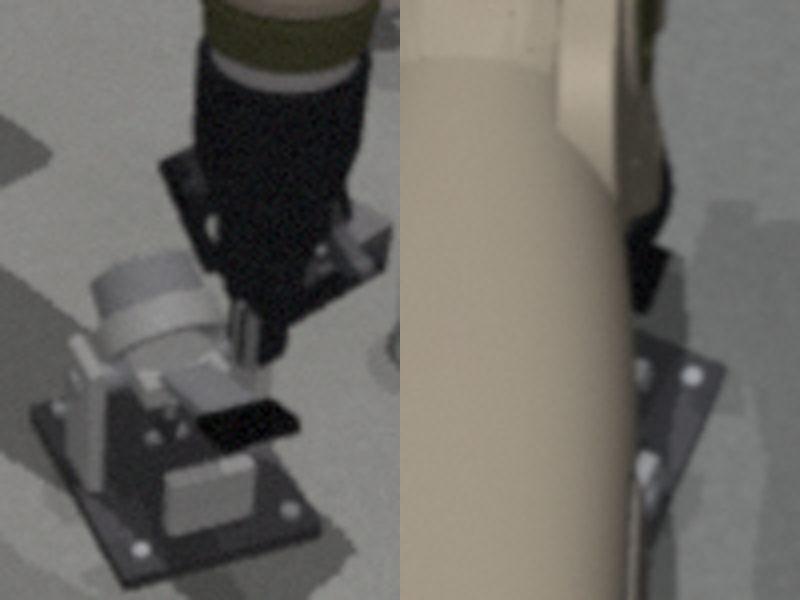

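The scene crop shows the fingertip at about (255,362), while the model projects it to (245,405). The pad centre is at (249,422). I'll check where the tool axis projects before pressing.

```bash
python3 - <<'E'
from h import *
o=bot.get_obs();t=o["tool_pos"]
for s in(-.017,0,.03,.06,.1,.15,.2):print("scene",s,(proj("scene",t+[0,0,s])[0]-[310,120])*4,"top",(proj("top",t+[0,0,s])[0]-[226,150])*4+[400,0])
print("x+",(proj("scene",t+[.05,0,-.017])[0]-[310,120])*4,"x-",(proj("scene",t+[-.05,0,-.017])[0]-[310,120])*4)
print(ray("scene",(320,240)),ray("top",(320,240)))
# base of robot check
print(proj("scene",[0,0,0]),proj("top",[[0,0,.3]]))
E
```

```text
scene -0.017 [244.17038291 405.04250464] top [616.03061332 255.39890037]
scene 0 [246.55745022 379.57879951] top [613.11641338 248.79881409]
scene 0.03 [250.91369895 333.10912814] top [607.77398704 236.69927542]
scene 0.06 [255.46398471 284.56959401] top [602.15996408 223.98462417]
scene 0.1 [261.85596089 216.38408608] top [594.21506392 205.99099722]
scene 0.15 [270.41798884 125.04985579] top [583.46410808 181.64220934]
scene 0.2 [279.68935983  26.14880829] top [571.6796318  154.95270214]
x+ [318.84450258 455.74159511] x- [173.43453671 357.01725731]
(array([ 1.07233876, -0.49780952,  0.79331151]), array([-0.5304162 ,  0.48080554, -0.69823943])) (array([ 0.35938843, -0.03768517,  1.34408806]), array([ 0.15021067,  0.02324199, -0.98842769]))
[[192.65138283 160.74169063]] [[306.30724252 564.60587389]]
```

Request:
{"method": "play_rows", "body": {
  "steps": [
    [[0,0,0],[0,0,-2],1],
    [[0,0,0],[0,0,-2],1],
    [[0,0,0],[0,0,-2],1],
    [[0,0,0],[0,0,-2],1],
    [[0,0,0],[0,0,-2],1],
    [[0,0,0],[0,0,-1],1],
    [[0,0,0],[0,0,-1],1],
    [[0,0,0],[0,0,-1],1],
    [[0,0,0],[0,0,0],1],
    [[0,0,0],[0,0,0],1]
  ]
}}

```text
clock: 5.3
tool_pos: [0.5968, 0.0721, 0.133]
tool_rot: [[0.029, 1.0, 0.0], [1.0, -0.029, -0.0], [-0.0, 0.0, -1.0]]
contact_force: [-0.5, 0.5, -0.1]
finger_gap: 0.0002
```

Request:
{"method": "play_rows", "body": {
  "steps": [
    [[0,0,0],[0,0,-2],1],
    [[0,0,0],[0,0,-2],1],
    [[0,0,0],[0,0,-2],1],
    [[0,0,0],[0,0,-2],1],
    [[0,0,0],[0,0,-2],1],
    [[0,0,0],[0,0,-2],1],
    [[0,0,0],[0,0,-2],1],
    [[0,0,0],[0,0,-1],1],
    [[0,0,0],[0,0,0],1],
    [[0,0,0],[0,0,0],1]
  ]
}}

```text
clock: 6.55
tool_pos: [0.5968, 0.0721, 0.118]
tool_rot: [[0.029, 1.0, 0.0], [1.0, -0.029, -0.0], [-0.0, 0.0, -1.0]]
contact_force: [0.4, -0.0, 1.1]
finger_gap: 0.0001
```

```bash
python3 - <<'E'
from h import *
o=bot.get_obs();print(o["tool_pos"],o["contact_force"])
im=np.ascontiguousarray(cams.snapshot("scene")[:,:,::-1]);cv2.imwrite("pics/scene3.png",im)
a=crop(im,330,140,90,110,7);tip=o["tool_pos"]+[0,0,-.017];print((proj("scene",tip)-[330,140])*7)
cv2.imwrite("pics/e.png",a[:600])
E
```

```text
[0.5968249  0.07209914 0.11800644] [ 0.41282017 -0.03756253  1.11673021]
[[282.23971125 638.47658158]]
```

View pics/e.png

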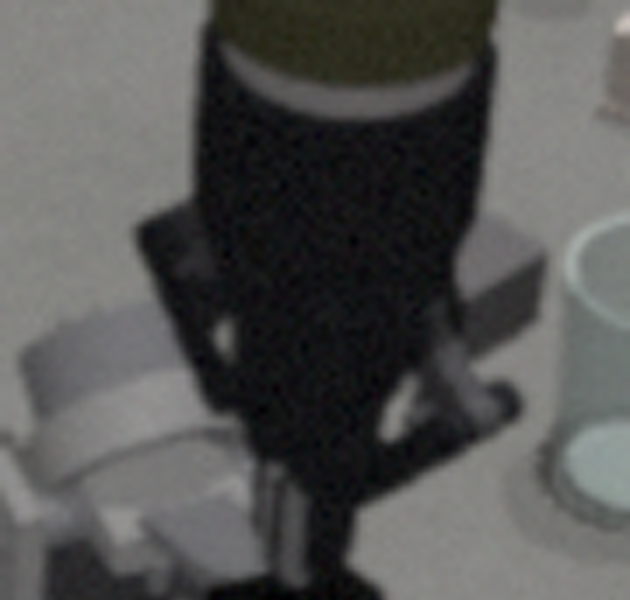

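Request:
{"method": "play_rows", "body": {
  "steps": [
    [[0,0,0],[0,0,-1],1],
    [[0,0,0],[0,0,-1],1],
    [[0,0,0],[0,0,-1],1],
    [[0,0,0],[0,0,-1],1],
    [[0,0,0],[0,0,-1],1],
    [[0,0,0],[0,0,-1],1],
    [[0,0,0],[0,0,0],1],
    [[0,0,0],[0,0,0],1],
    [[0,0,0],[0,0,0],1],
    [[0,0,0],[0,0,0],1]
  ]
}}

```text
clock: 7.85
tool_pos: [0.5968, 0.0721, 0.112]
tool_rot: [[0.029, 1.0, 0.0], [1.0, -0.029, -0.0], [-0.0, 0.0, -1.0]]
contact_force: [-0.6, -0.7, 1.3]
finger_gap: 0.0002
```

```bash
python3 - <<'E'
from h import *
im=np.ascontiguousarray(cams.snapshot("scene")[:,:,::-1]);cv2.imwrite("pics/scene4.png",im)
s0=cv2.imread("pics/scene0.png")
a=crop(s0,310,170,90,100,4);b=crop(im,310,170,90,100,4)
cv2.imwrite("pics/f.png",np.hstack([a,b]))
for k in (1,2,3,4):
    q=cv2.imread(f"pics/scene{k}.png");print(k,np.abs(q[178:205,330:350].astype(float)-s0[178:205,330:350]).mean())
E
```

```text
1 24.091975308641974
2 23.83827160493827
3 23.784567901234567
4 23.562962962962963
```

View pics/f.png

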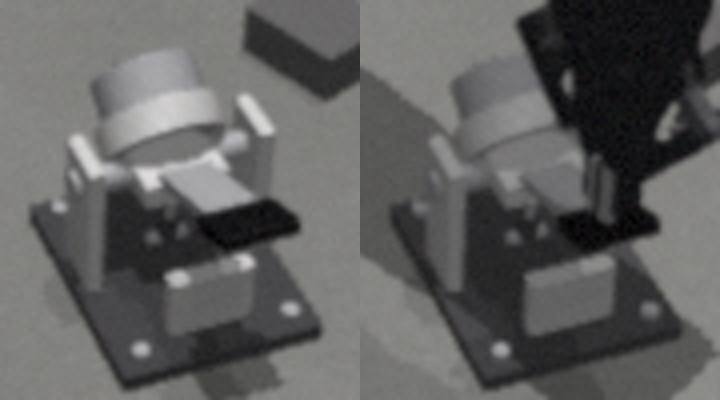

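Request:
{"method": "play_rows", "body": {
  "steps": [
    [[0,0,0],[0,0,-1],1],
    [[0,0,0],[0,0,-1],1],
    [[0,0,0],[0,0,-1],1],
    [[0,0,0],[0,0,-1],1],
    [[0,0,0],[0,0,-1],1],
    [[0,0,0],[0,0,-1],1],
    [[0,0,0],[0,0,0],1],
    [[0,0,0],[0,0,0],1],
    [[0,0,0],[0,0,0],1],
    [[0,0,0],[0,0,0],1]
  ]
}}

```text
clock: 9.15
tool_pos: [0.598, 0.0718, 0.1075]
tool_rot: [[0.03, 1.0, 0.003], [1.0, -0.03, -0.001], [-0.001, 0.003, -1.0]]
contact_force: [-0.4, -0.6, 7.4]
finger_gap: -0.0
```

Request:
{"method": "play_rows", "body": {
  "steps": [
    [[0,0,0],[0,0,-3],1],
    [[0,0,0],[0,0,-3],1],
    [[0,0,0],[0,0,-3],1],
    [[0,0,0],[0,0,-3],1],
    [[0,0,0],[0,0,-3],1],
    [[0,0,0],[0,0,-3],1],
    [[0,0,0],[0,0,-3],1],
    [[0,0,0],[0,0,-2],1],
    [[0,0,0],[0,0,-2],1],
    [[0,0,0],[0,0,-2],1]
  ]
}}

```text
clock: 10.4
tool_pos: [0.5964, 0.0722, 0.0785]
tool_rot: [[0.029, 1.0, -0.001], [1.0, -0.029, 0.0], [0.0, -0.001, -1.0]]
contact_force: [-0.1, -0.9, -0.4]
finger_gap: -0.0
```

Request:
{"method": "play_rows", "body": {
  "steps": [
    [[0,0,0],[0,0,-2],1],
    [[0,0,0],[0,0,-2],1],
    [[0,0,0],[0,0,-2],1],
    [[0,0,0],[0,0,-2],1],
    [[0,0,0],[0,0,-1],1],
    [[0,0,0],[0,0,-1],1],
    [[0,0,0],[0,0,-1],1],
    [[0,0,0],[0,0,-1],1],
    [[0,0,0],[0,0,0],1],
    [[0,0,0],[0,0,0],1]
  ]
}}

```text
clock: 11.65
tool_pos: [0.5968, 0.0721, 0.067]
tool_rot: [[0.029, 1.0, 0.0], [1.0, -0.029, -0.0], [-0.0, 0.0, -1.0]]
contact_force: [0.1, -0.6, -0.2]
finger_gap: -0.0001
```

Request:
{"method": "play_rows", "body": {
  "steps": [
    [[0,0,0],[0,0,45],1],
    [[0,0,0],[0,0,45],1],
    [[0,0,0],[0,0,45],1],
    [[0,0,0],[-12,-40,3],1],
    [[0,0,0],[-12,-40,3],1],
    [[0,0,0],[-12,-40,3],1],
    [[0,0,0],[-12,-40,3],0],
    [[0,0,0],[-12,-40,3],0],
    [[0,0,0],[-12,-40,0],0],
    [[0,0,0],[-12,-40,0],0]
  ]
}}

```text
clock: 12.9
tool_pos: [0.5123, -0.2092, 0.2172]
tool_rot: [[0.029, 1.0, 0.001], [1.0, -0.029, -0.0], [-0.0, 0.001, -1.0]]
contact_force: [-0.4, -0.3, 0.1]
finger_gap: 0.0724
```

```bash
python3 - <<'E'
from h import *
o=bot.get_obs();t=o["tool_pos"];print(o["clock"],t,o["finger_gap"],o["contact_force"])
im={n:np.ascontiguousarray(cams.snapshot(n)[:,:,::-1]) for n in("scene","top")}
for n in im:cv2.imwrite(f"pics/{n}5.png",im[n])
for n in im:
  for s in(-.017,0,.05,.1):print(n,s,proj(n,t+[0,0,s])[0])
sc=crop(im["scene"],310,160,100,110,4)
g=crop(im["scene"],200,130,133,147,3)
tp=crop(im["top"],225,200,100,110,2);gt=crop(im["top"],330,180,100,110,2)
cv2.imwrite("pics/g.png",np.hstack([sc[:440],g[:440,:399]]))
cv2.imwrite("pics/g2.png",np.hstack([crop(im["top"],225,200,100,110,4),crop(im["top"],380,180,100,110,4)]))
E
```

```text
12.9 [ 0.5123139  -0.20915524  0.21716541] 0.07240009777560068 [-0.35612526 -0.3128468   0.12798065]
scene -0.017 [225.86051258 240.04480607]
scene 0 [224.51071404 232.8849743 ]
scene 0.05 [220.31070684 210.60657928]
scene 0.1 [215.73109602 186.31462595]
top -0.017 [426.45962066 252.50918315]
top 0 [427.84258028 251.29792659]
top 0.05 [432.1585582  247.51780423]
top 0.1 [436.88679882 243.37660416]
```

View pics/g.png

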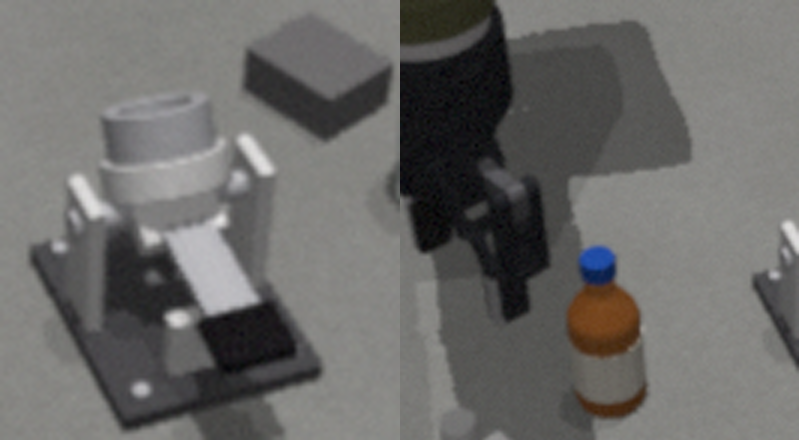

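The bed is held: the tail now falls to the rear, with the pad at crop (245,337). The bore leans only slightly. The gripper sits about 26 mm higher than its reported z, which fits where it touched the pad. Now I'll take the tool.

Request:
{"method": "play_rows", "body": {
  "steps": [
    [[0,0,0],[-1,-19,0],0],
    [[0,0,0],[-1,-19,0],0],
    [[0,0,0],[-1,-19,0],0],
    [[0,0,0],[-1,-19,0],0],
    [[0,0,0],[-1,-19,0],0],
    [[0,0,-0.4],[0,0,-20],0],
    [[0,0,0],[0,0,-20],0],
    [[0,0,0],[0,0,-20],0],
    [[0,0,0],[0,0,-15],0],
    [[0,0,0],[0,0,-10],0]
  ]
}}

```text
clock: 14.25
tool_pos: [0.5076, -0.3031, 0.1311]
tool_rot: [[0.036, 0.999, -0.0], [0.999, -0.036, 0.0], [0.0, -0.0, -1.0]]
contact_force: [0.3, 0.0, 0.6]
finger_gap: 0.0853
```

Request:
{"method": "play_rows", "body": {
  "steps": [
    [[0,0,0],[0,0,-10],0],
    [[0,0,0],[0,0,-10],0],
    [[0,0,0],[0,0,-8],0],
    [[0,0,0],[0,0,-6],0],
    [[0,0,0],[0,0,-4],0],
    [[0,0,0],[0,0,0],0],
    [[0,0,0],[0,0,0],0],
    [[0,0,0],[0,0,0],0],
    [[0,0,0],[0,0,0],0],
    [[0,0,0],[0,0,0],0]
  ]
}}

```text
clock: 15.5
tool_pos: [0.5078, -0.3029, 0.094]
tool_rot: [[0.036, 0.999, 0.0], [0.999, -0.036, -0.0], [-0.0, 0.0, -1.0]]
contact_force: [0.8, -0.2, 0.3]
finger_gap: 0.0852
```

```bash
python3 - <<'E'
from h import *
o=bot.get_obs();t=o["tool_pos"];print(o["clock"],t,o["finger_gap"],o["contact_force"])
im={n:np.ascontiguousarray(cams.snapshot(n)[:,:,::-1]) for n in("scene","top")}
for n in im:cv2.imwrite(f"pics/{n}6.png",im[n])
cv2.imwrite("pics/i.png",np.hstack([crop(im["scene"],120,225,100,140,4),crop(im["top"],415,180,100,140,4)]))
E
```

```text
15.5 [ 0.50784242 -0.30293846  0.09404817] 0.0852124844307331 [ 0.82948798 -0.1642227   0.33109077]
```

View pics/i.png

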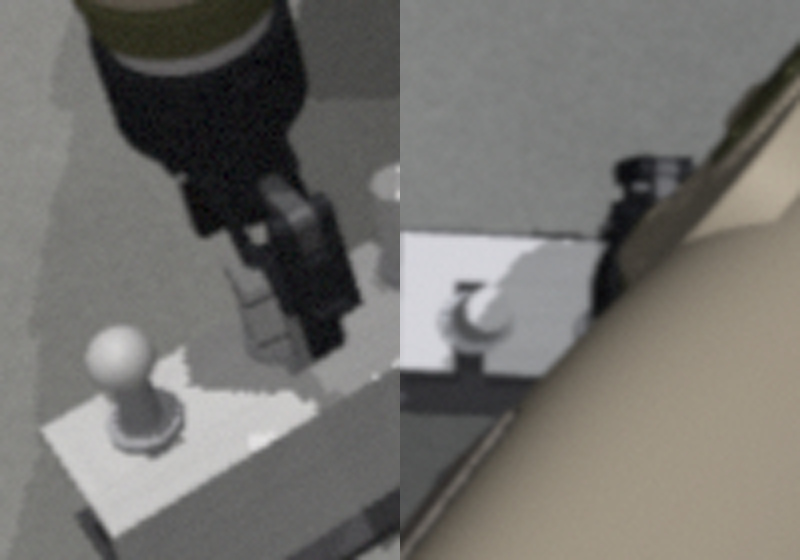

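The open fingers straddle the square handle at crop (265,310), with the near finger at (325,330). Closing now.

Request:
{"method": "play_rows", "body": {
  "steps": [
    [[0,0,0],[0,0,0],1],
    [[0,0,0],[0,0,0],1],
    [[0,0,0],[0,0,0],1],
    [[0,0,0],[0,0,0],1],
    [[0,0,0],[0,0,0],1],
    [[0,0,0],[0,0,0],1],
    [[0,0,0],[0,0,0],1],
    [[0,0,0],[0,0,0],1],
    [[0,0,0],[0,0,0],1],
    [[0,0,0],[0,0,0],1]
  ],
  "force": 90
}}

```text
clock: 16.85
tool_pos: [0.5079, -0.3029, 0.0941]
tool_rot: [[0.036, 0.999, 0.0], [0.999, -0.036, -0.0], [-0.0, 0.0, -1.0]]
contact_force: [-0.1, 0.8, 4.5]
finger_gap: 0.0228
```

Request:
{"method": "play_rows", "body": {
  "steps": [
    [[0,0,0],[0,0,3],1],
    [[0,0,0],[0,0,3],1],
    [[0,0,0],[-4,0.1,0],1],
    [[0,0,0],[-8,0.3,0],1],
    [[0,0,0],[-10,0.4,0],1],
    [[0,0,0],[-10,0.4,0],1],
    [[0,0,0],[-10,0.4,0],1],
    [[0,0,0],[-10,0.4,0],1],
    [[0,0,0],[-15,0.5,0],1],
    [[0,0,0],[-15,0.5,0],1]
  ]
}}

```text
clock: 18.1
tool_pos: [0.4247, -0.2998, 0.0999]
tool_rot: [[0.036, 0.999, -0.0], [0.999, -0.036, 0.0], [-0.0, -0.0, -1.0]]
contact_force: [-0.5, -0.2, -2.3]
finger_gap: 0.0228
```

Request:
{"method": "play_rows", "body": {
  "steps": [
    [[0,0,0],[0,0,40],1],
    [[0,0,0],[0,0,40],1],
    [[0,0,0],[0,0,40],1],
    [[0,0,0],[0,40,5],1],
    [[0,0,0],[0,40,5],1],
    [[0,0,0],[0,40,5],1],
    [[0,0,0],[0,40,5],1],
    [[0,0,0],[0,40,0],1],
    [[0,0,0],[0,40,0],1],
    [[0,0,0],[0,40,0],1]
  ]
}}

```text
clock: 19.35
tool_pos: [0.425, -0.0189, 0.24]
tool_rot: [[0.037, 0.999, 0.001], [0.999, -0.037, -0.0], [-0.0, 0.001, -1.0]]
contact_force: [0.9, 0.3, -1.3]
finger_gap: 0.0224
```

Request:
{"method": "play_rows", "body": {
  "steps": [
    [[-1.12,-2.78,0],[0,20,0],1],
    [[-1.12,-2.78,0],[0,20,0],1],
    [[-1.12,-2.78,0],[0,20,0],1],
    [[-1.12,-2.78,0],[0,20,0],1],
    [[-1.12,-2.78,0],[0,20,0],1],
    [[-1.12,-2.78,0],[0,20,0],1],
    [[-1.12,-2.78,0],[0,20,0],1],
    [[-1.12,-2.78,0],[0,20,0],1],
    [[-1.12,-2.78,0],[0,0,0],1],
    [[-1.12,-2.78,0],[0,0,0],1]
  ]
}}

```text
clock: 20.6
tool_pos: [0.4249, 0.1398, 0.2395]
tool_rot: [[0.078, 0.882, 0.464], [0.982, 0.012, -0.187], [-0.171, 0.471, -0.866]]
contact_force: [-0.3, 0.3, -1.4]
finger_gap: 0.0226
```

```bash
python3 - <<'E'
from h import *
np.set_printoptions(precision=4,suppress=True)
o=bot.get_obs();t=o["tool_pos"];z=o["tool_rot"][:,2];print(o["clock"],t,z,o["joint_positions"],o["contact_force"])
im={n:np.ascontiguousarray(cams.snapshot(n)[:,:,::-1]) for n in("scene","top")}
for n in im:cv2.imwrite(f"pics/{n}7.png",im[n])
M=np.array([.4785,.1193,.1276])
for n in im:
  print(n,"tip m1",proj(n,t+.068*z),"m2",proj(n,t+.096*z+[0,0,.028]),"M",proj(n,M))
cv2.imwrite("pics/j.png",np.hstack([crop(im["scene"],295,110,100,140,4),crop(im["top"],215,190,100,140,4)]))
E
```

```text
20.6 [0.4249 0.1398 0.2395] [ 0.4643 -0.1872 -0.8657] [ 0.3844 -0.2408 -0.6059  0.8114 -0.355   1.9191] [-0.2667  0.2613 -1.3859]
scene tip m1 [[342.8335 158.9433]] m2 [[345.4028 161.0681]] M [[346.6026 184.8721]]
top tip m1 [[246.6508 280.7511]] m2 [[249.384  273.7432]] M [[254.6728 271.9708]]
```

View pics/j.png

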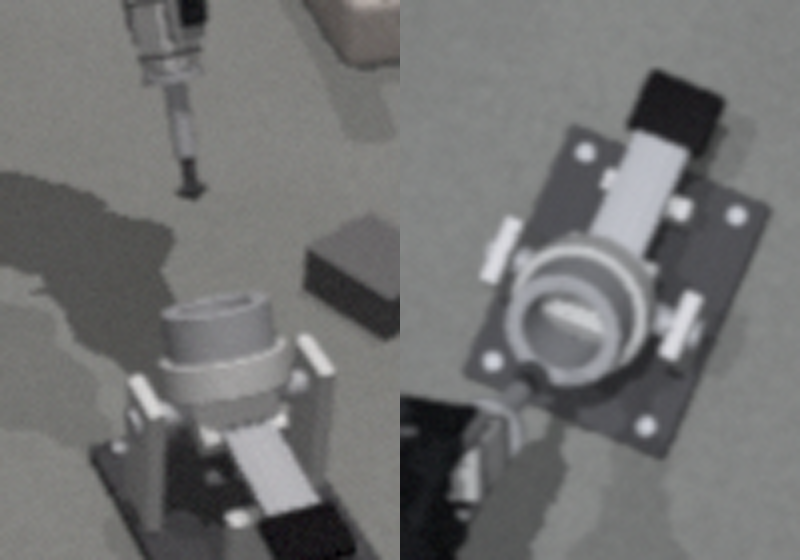

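```bash
python3 - <<'E'
from h import *
np.set_printoptions(precision=4,suppress=True)
S=lambda x,y:np.array((295+(x+.5)/4-.5,110+(y+.5)/4-.5))
T=lambda x,y:np.array((215+(x-400+.5)/4-.5,190+(y+.5)/4-.5))
o=bot.get_obs();t=o["tool_pos"];z=o["tool_rot"][:,2]
print("tip tri",tri(S(192,198),T(541,372)),"m1",t+.068*z)
print("bore tri",tri(S(216,308),T(562,331)))
tp=cv2.imread("pics/top7.png");sc=cv2.imread("pics/scene7.png")
g=cv2.cvtColor(tp,cv2.COLOR_BGR2GRAY);print(g[270:292,338-100:358-100])
g=cv2.cvtColor(sc,cv2.COLOR_BGR2GRAY);print(g[144:166,333:353])
# bolts & plate corners top, held view
for nm,P in(("bolt",[(585,152),(737,215),(646,426),(492,360)]),("plate",[(572,127),(770,208),(665,458),(466,375)])):
    K=np.array([onz("top",T(*p),.013) for p in P]);print(nm,K.mean(0))
print("pad held",onz("top",T(677,110),.075), "cheeks",onz("top",T(501,248),.1),onz("top",T(683,325),.1))
E
```

```text
tip tri (array([0.455 , 0.1234, 0.1806]), np.float64(0.006434331907503052)) m1 [0.4552 0.1271 0.1798]
bore tri (array([0.4798, 0.121 , 0.1221]), np.float64(0.0049571455949266345))
[[ 82  83  94 124 149 158 154 124  92  87  87  92  96 105 117 133 142 148
  157 168]
 [ 82  83  97 128 153 160 154 124  96  89  93  95 100 104 109 119 131 137
  142 146]
 [ 82  83  92 123 149 158 156 129 102  95  96 101 103 105 108 113 120 126
  133 137]
 [ 83  85  90 114 143 159 156 137 112  99 100 104 106 108 109 112 115 118
  121 127]
 [ 83  84  88 109 141 158 159 147 122 105 102 104 108 110 112 114 114 115
  117 115]
 [ 84  84  85  99 132 154 161 155 134 113 105 108 112 112 112 114 116 115
  117 118]
 [ 86  86  85  90 114 142 156 160 150 126 111 109 111 112 115 116 116 116
  116 115]
 [113 105  92  87 100 130 152 160 157 137 118 110 112 113 115 116 117 118
  117 117]
 [166 147 114  90  93 114 143 156 158 150 132 118 114 115 115 115 117 118
  117 116]
 [198 184 140  97  88  97 129 143 146 144 137 126 120 117 116 117 119 118
  115 115]
 [205 192 150 100  86  88 102 109 104  98 102 112 120 124 121 119 117 
[... 2260 characters left out ...]
 80  72  64  84 111 124 124 126 122 124
  125 128]
 [126 126 129 127 128 129 126 123 123 114 104 114 123 126 126 125 123 126
  124 124]
 [126 125 127 126 127 128 126 127 125 125 123 125 125 128 126 128 127 127
  125 125]
 [126 128 126 125 129 127 125 126 124 124 125 125 124 124 126 127 126 128
  125 124]
 [124 126 126 128 126 125 122 123 125 124 126 123 125 123 124 126 124 125
  123 126]
 [122 125 127 125 126 125 123 126 124 127 125 124 125 121 124 123 125 125
  124 126]
 [102 111 113 120 125 125 124 127 127 127 127 127 128 126 124 122 121 124
  124 127]]
bolt [0.513 0.105 0.013]
plate [0.5111 0.1032 0.013 ]
pad held [0.5997 0.0686 0.075 ] cheeks [0.5223 0.1545 0.1   ] [0.4843 0.0606 0.1   ]
```

```bash
python3 - <<'E'
from h import *
np.set_printoptions(precision=4,suppress=True)
S=lambda x,y:np.array((295+(x+.5)/4-.5,110+(y+.5)/4-.5))
T=lambda x,y:np.array((215+(x-400+.5)/4-.5,190+(y+.5)/4-.5))
o=bot.get_obs();t=o["tool_pos"];z=o["tool_rot"][:,2]
for s in(.004,.044,.0628,.068):print(s,(proj("scene",t+s*z)[0]-[295,110])*4,(proj("top",t+s*z)[0]-[215,190])*4+[400,0])
print("mouth top",onz("top",T(562,331),.1276),"scene",onz("scene",S(216,308),.1276))
# predicted rim extents for candidate centres
fx=np.array([.928,-.373,0]);fy=np.array([.373,.928,0]);a=-.5*fx+np.array([0,0,.866]);u=.866*fx+np.array([0,0,.5])
th=np.linspace(0,2*np.pi,180)[:,None]
for nm,h in(("top",[.503,.1074,.08]),("corr",[.506,.1097,.08])):
  M=np.array(h)+.055*a
  for n,off,d in(("scene",[295,110],0),("top",[215,190],400)):
    for r in(.03,.021):
      P=(proj(n,M+r*(np.cos(th)*u+np.sin(th)*fy))-off)*4+[d,0];print(nm,n,r,P.min(0),P.max(0))
# measured rim edges: brightness profile along rows/cols of scene
sc=cv2.cvtColor(cv2.imread("pics/scene7.png"),6);print(sc[180:196,332:366])
E
```

```text
0.004 [169.8822  75.7035] [480.7986 420.7777]
0.044 [182.3733 151.4171] [510.0308 385.7104]
0.0628 [188.1572 186.4756] [523.1286 369.9981]
0.068 [189.7473 196.1141] [526.6827 365.7346]
mouth top [0.4777 0.1184 0.1276] scene [0.4859 0.1182 0.1276]
top scene 0.03 [148.6673 286.7682] [257.5384 313.3965]
top scene 0.021 [164.9291 290.6472] [241.1234 309.2827]
top top 0.03 [504.23   273.2393] [620.161  385.8718]
top top 0.021 [521.482  290.3512] [602.631  369.1905]
corr scene 0.03 [155.5078 287.4922] [264.4662 314.1593]
corr scene 0.021 [171.7766 291.3767] [248.0365 310.039 ]
corr top 0.03 [499.8467 267.1136] [615.6853 379.7878]
corr top 0.021 [517.0851 284.2318] [598.1694 363.1003]
[[ 81  81  80  84 102 121 127 127 128 128 126 125 129 125 125 127 130 129
  126 127 128 127 127 130 126 125 124 126 127 127 126 125 125 129]
 [ 83  81  86  79  86 108 125 125 125 125 125 125 124 126 128 127 126 126
  126 127 126 124 124 127 128 125 127 129 127 127 125 125 127 125]
 [ 82  81  80  82  83 104 119 128 126 124 126 126 126 129 124 127 124 125
  127 126 128 128 130 130 129 132 132 130 131 125 125 126
[... 1143 characters left out ...]
  82  83  75  77  84  90 101  99 106 107 114 117 122 122 128 128 130
  129 129 134 129 129 129 129 127 125 122 118 114 108 116 124 125]
 [ 84  86  82  75  75  83  92  97 103 107 109 115 119 121 123 125 128 130
  129 131 133 132 133 130 130 131 126 124 117 115 107 109 119 126]
 [ 83  79  81  74  72  79  89  94 102 110 112 114 117 120 123 126 128 129
  130 133 131 131 133 131 131 127 127 124 119 115 109 106 121 131]
 [ 84  83  82  79  72  77  87  92 102 108 112 113 118 119 124 124 127 128
  130 132 132 132 129 130 130 128 126 123 120 116 110 118 139 150]
 [ 82  85  87  81  78  78  86  93 100 105 110 113 119 121 124 124 125 129
  129 133 135 133 132 130 129 126 126 123 119 118 112 123 157 170]]
```

Request:
{"method": "play_rows", "body": {
  "steps": [
    [[0,0,0],[0.6,0.2,-5],1],
    [[0,0,0],[0.6,0.2,-5],1],
    [[0,0,0],[0.6,0.2,-5],1],
    [[0,0,0],[0.6,0.2,-5],1],
    [[0,0,0],[0.6,0.2,-5],1],
    [[0,0,0],[0.6,0.2,-5],1],
    [[0,0,0],[0.6,0.2,-5],1],
    [[0,0,0],[0.6,0.2,-5],1],
    [[0,0,0],[0.6,0.2,-4],1],
    [[0,0,0],[0.7,0.1,-3.2],1]
  ]
}}

```text
clock: 21.95
tool_pos: [0.4319, 0.142, 0.1925]
tool_rot: [[0.078, 0.883, 0.463], [0.982, 0.011, -0.187], [-0.17, 0.47, -0.866]]
contact_force: [-0.0, -0.1, -1.1]
finger_gap: 0.0225
```

```bash
cat > chk.py <<'E'
from h import *
import sys
np.set_printoptions(precision=4,suppress=True)
o=bot.get_obs();t=o["tool_pos"];z=o["tool_rot"][:,2];tip=t+.068*z
fx=np.array([.928,-.373,0]);fy=np.array([.373,.928,0]);a=np.array([-.464,.1865,.866]);u=.866*fx+np.array([0,0,.5])
M=np.array([.4811,.1210,.1276]);d=tip-M;B=np.c_[u,fy,a]
f=B.T@o["contact_force"]
print(o["clock"],"tip in bore mm",B.T@d*1e3,"F bore",f,"z.a",z@a,"tq",o["wrist_torque"])
if len(sys.argv)>1:
    im={n:np.ascontiguousarray(cams.snapshot(n)[:,:,::-1]) for n in("scene","top")}
    for n in im:cv2.imwrite(f"pics/{n}{sys.argv[1]}.png",im[n])
    cv2.imwrite(f"pics/k{sys.argv[1]}.png",np.hstack([crop(im["scene"],315,145,66,75,6),crop(im["top"],220,235,66,75,6)]))
    for n,off,dx in(("scene",[315,145],0),("top",[220,235],396)):
        print(n,"tip",(proj(n,tip)[0]-off)*6+[dx,0],"M",(proj(n,M)[0]-off)*6+[dx,0])
E
python3 chk.py 8
```

```text
21.95 tip in bore mm [-13.9284   1.1143  14.9319] F bore [-0.5659 -0.0668 -0.9581] z.a -1.0000169100483318 tq [ 0.2214  0.5549 -0.0228]
scene tip [180.7528 196.1144] M [197.9828 240.5349]
top tip [569.7899 265.4691] M [599.1669 213.9036]
```

View pics/k8.png

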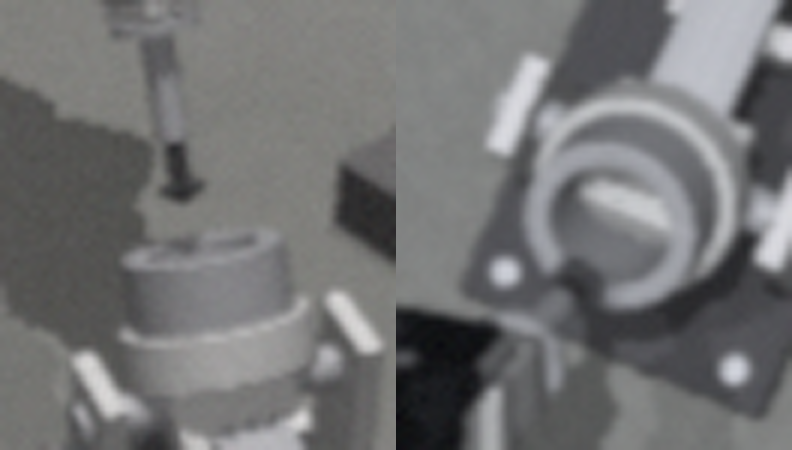

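Both views show the blade 15 mm above the front of the mouth. In the scene crop the tip is at (182,200) and the mouth's centre at about (206,248). In the top crop the blade is at (580,279) and the mouth at (611,225). Relative to the model this leaves only about 1 mm, so I'll correct that and go down to the edge.

Request:
{"method": "play_rows", "body": {
  "steps": [
    [[0,0,0],[0.7,-0.3,-1.5],1],
    [[0,0,0],[0.7,-0.3,-1.5],1],
    [[0,0,0],[0.7,-0.3,-1.5],1],
    [[0,0,0],[0.7,-0.3,-1.5],1],
    [[0,0,0],[0.7,-0.3,-1.5],1],
    [[0,0,0],[0.7,-0.3,-1.5],1],
    [[0,0,0],[0.6,-0.3,-1.6],1],
    [[0,0,0],[0.6,-0.4,-1.6],1],
    [[0,0,0],[0.6,-0.3,-1.6],1],
    [[0,0,0],[0.6,-0.4,-1.6],1]
  ]
}}

```text
clock: 23.3
tool_pos: [0.4385, 0.1388, 0.1772]
tool_rot: [[0.078, 0.883, 0.463], [0.982, 0.011, -0.187], [-0.17, 0.47, -0.866]]
contact_force: [0.2, -0.1, -1.1]
finger_gap: 0.0227
```

```bash
sed -i 's/M=np.array(\[.4811,.1210/M=np.array([.4821,.1213/' chk.py; python3 chk.py
```

```text
23.3 tip in bore mm [-15.8941  -0.0648  -1.5426] F bore [-0.3697 -0.0257 -1.1018] z.a -1.0000169246139332 tq [ 0.2593  0.5678 -0.0143]
```

Request:
{"method": "play_rows", "body": {
  "steps": [
    [[0,0,0],[0.35,-0.14,-0.65],1],
    [[0,0,0],[0.35,-0.14,-0.65],1],
    [[0,0,0],[0.35,-0.14,-0.65],1],
    [[0,0,0],[0.35,-0.14,-0.65],1],
    [[0,0,0],[0.35,-0.14,-0.65],1],
    [[0,0,0],[0.35,-0.14,-0.65],1],
    [[0,0,0],[0,0,0],1],
    [[0,0,0],[0,0,0],1],
    [[0,0,0],[0,0,0],1],
    [[0,0,0],[0,0,0],1]
  ]
}}

```text
clock: 24.55
tool_pos: [0.4406, 0.138, 0.1735]
tool_rot: [[0.078, 0.883, 0.464], [0.982, 0.011, -0.187], [-0.17, 0.47, -0.866]]
contact_force: [-0.7, 1.0, 0.9]
finger_gap: 0.0227
```

```bash
for i in 1 ; do python3 chk.py; done
```

```text
24.55 tip in bore mm [-15.7774   0.0131  -5.8809] F bore [-0.4138  0.668   1.2528] z.a -1.0000170325699709 tq [ 0.1699  0.5396 -0.0261]
```

```bash
cat > circ.py <<'E'
from h import *
fx=np.array([.928,-.373,0]);fy=np.array([.373,.928,0]);a=np.array([-.464,.1865,.866]);u=.866*fx+np.array([0,0,.5])
def rows(r0,cur,deg0,n,step=9,depth=0):
    acc=np.array(cur[0]*u+cur[1]*fy,float);out=[]
    for k in range(1,n+1):
        f=np.radians(deg0+k*step);p=r0*(np.cos(f)*u+np.sin(f)*fy)-depth*a
        d=np.round(p-acc,1);acc+=d;out.append([[0,0,0],[float(x)+0 for x in d],1])
    return out
E
python3 - <<'E'
from h import *
from circ import *
F=[]
for i in range(6):
    cams.snapshot("top");F.append(np.c_[u,fy,a].T@bot.get_obs()["contact_force"])
print(np.mean(F,0),np.std(F,0))
r=rows(16,(-15.8,0),180,44,9,.8)
for i in range(0,44,10):print(r[i:i+10])
E
```

```text
[-1.0096226   0.12214826  1.66023571] [0.411899   0.45177217 0.45393915]
[[[0, 0, 0], [-0.6, -2.5, -0.7], 1], [[0, 0, 0], [-0.4, -2.4, 0.3], 1], [[0, 0, 0], [-0.1, -2.5, 0.5], 1], [[0, 0, 0], [0.3, -2.4, 0.6], 1], [[0, 0, 0], [0.6, -2.3, 0.9], 1], [[0, 0, 0], [0.9, -2.1, 0.9], 1], [[0, 0, 0], [1.2, -1.9, 1.1], 1], [[0, 0, 0], [1.5, -1.7, 1.1], 1], [[0, 0, 0], [1.8, -1.3, 1.3], 1], [[0, 0, 0], [1.9, -1.0, 1.2], 1]]
[[[0, 0, 0], [2.1, -0.6, 1.3], 1], [[0, 0, 0], [2.2, -0.3, 1.2], 1], [[0, 0, 0], [2.2, 0.2, 1.1], 1], [[0, 0, 0], [2.2, 0.5, 1.1], 1], [[0, 0, 0], [2.1, 0.9, 1.0], 1], [[0, 0, 0], [2.1, 1.2, 0.8], 1], [[0, 0, 0], [1.8, 1.6, 0.6], 1], [[0, 0, 0], [1.7, 1.8, 0.5], 1], [[0, 0, 0], [1.3, 2.1, 0.3], 1], [[0, 0, 0], [1.1, 2.3, 0.1], 1]]
[[[0, 0, 0], [0.8, 2.4, -0.1], 1], [[0, 0, 0], [0.4, 2.4, -0.3], 1], [[0, 0, 0], [0.1, 2.5, -0.5], 1], [[0, 0, 0], [-0.2, 2.4, -0.6], 1], [[0, 0, 0], [-0.6, 2.3, -0.8], 1], [[0, 0, 0], [-0.9, 2.1, -1.0], 1], [[0, 0, 0], [-1.3, 1.9, -1.1], 1], [[0, 0, 0], [-1.5, 1.7, -1.1], 1], [[0, 0, 0], [-1.7, 1.3, -1.2], 1], [[0, 0, 0], [-2.0, 1.0, -1.3], 1]]
[[[0, 0, 0], [-2.0, 0.6, -1.2], 1], [[0, 0, 0], [-2.2, 0.3, -1.3], 1], [[0, 0, 0], [-2.3, -0.2, -1.1], 1], [[0, 0, 0], [-2.2, -0.5, -1.1], 1], [[0, 0, 0], [-2.1, -0.9, -0.9], 1], [[0, 0, 0], [-2.0, -1.2, -0.9], 1], [[0, 0, 0], [-1.9, -1.6, -0.6], 1], [[0, 0, 0], [-1.6, -1.8, -0.5], 1], [[0, 0, 0], [-1.4, -2.1, -0.3], 1], [[0, 0, 0], [-1.1, -2.3, -0.1], 1]]
[[[0, 0, 0], [-0.8, -2.4, 0.1], 1], [[0, 0, 0], [-0.4, -2.4, 0.3], 1], [[0, 0, 0], [-0.1, -2.5, 0.5], 1], [[0, 0, 0], [0.3, -2.4, 0.6], 1]]
```

Request:
{"method": "play_rows", "body": {
  "steps": [
    [[0,0,0],[-0.6,-2.5,-0.7],1],
    [[0,0,0],[-0.4,-2.4,0.3],1],
    [[0,0,0],[-0.1,-2.5,0.5],1],
    [[0,0,0],[0.3,-2.4,0.6],1],
    [[0,0,0],[0.6,-2.3,0.9],1],
    [[0,0,0],[0.9,-2.1,0.9],1],
    [[0,0,0],[1.2,-1.9,1.1],1],
    [[0,0,0],[1.5,-1.7,1.1],1],
    [[0,0,0],[1.8,-1.3,1.3],1],
    [[0,0,0],[1.9,-1.0,1.2],1]
  ]
}}

```text
clock: 26.1
tool_pos: [0.446, 0.1178, 0.1792]
tool_rot: [[0.077, 0.885, 0.46], [0.982, 0.011, -0.186], [-0.17, 0.466, -0.868]]
contact_force: [-4.1, 4.6, 1.1]
finger_gap: 0.0228
```

```bash
cat > favg.py <<'E'
from h import *
from circ import *
np.set_printoptions(precision=2,suppress=True)
F=[]
for i in range(6):
    im=cams.snapshot("top");F.append(np.c_[u,fy,a].T@bot.get_obs()["contact_force"])
print("Favg",np.mean(F,0))
cv2.imwrite("pics/top9.png",im[:,:,::-1])
E
python3 favg.py; python3 chk.py
```

```text
Favg [-3.05  3.09  3.17]
26.4 tip in bore mm [ -1.8693 -16.7918  -7.1541] F bore [-2.9969  1.8779  2.5965] z.a -1.000010698126966 tq [1.1517 0.8242 0.3948]
```

```bash
cat >> circ.py <<'E'
def rows2(cur,deg0,n,c0,c1,d0,d1,nb=10,r=16,step=9):
    c0,c1=np.array(c0,float),np.array(c1,float);acc=cur[0]*u+cur[1]*fy-d0*a;out=[]
    for k in range(1,n+1):
        w=min(k/nb,1);c=c0+w*(c1-c0);d=d0+w*(d1-d0);f=np.radians(deg0+k*step)
        p=(c[0]+r*np.cos(f))*u+(c[1]+r*np.sin(f))*fy-d*a
        e=np.round(p-acc,1);acc+=e;out.append([[0,0,0],[float(x)+0 for x in e],1])
    return out
E
python3 -c "
from circ import *
for r in (rows2((0,-16),270,30,(0,0),(-1.2,0),0,-.7),):
  for i in range(0,30,10):print(r[i:i+10])
"
```

```text
[[[0, 0, 0], [2.0, -0.6, 1.3], 1], [[0, 0, 0], [2.0, -0.2, 1.2], 1], [[0, 0, 0], [2.1, 0.2, 1.1], 1], [[0, 0, 0], [2.1, 0.6, 1.1], 1], [[0, 0, 0], [2.0, 1.0, 1.0], 1], [[0, 0, 0], [1.9, 1.3, 0.8], 1], [[0, 0, 0], [1.7, 1.6, 0.6], 1], [[0, 0, 0], [1.5, 1.9, 0.5], 1], [[0, 0, 0], [1.3, 2.1, 0.3], 1], [[0, 0, 0], [0.9, 2.3, 0.1], 1]]
[[[0, 0, 0], [0.8, 2.4, -0.1], 1], [[0, 0, 0], [0.5, 2.4, -0.3], 1], [[0, 0, 0], [0.0, 2.5, -0.5], 1], [[0, 0, 0], [-0.2, 2.4, -0.6], 1], [[0, 0, 0], [-0.6, 2.3, -0.8], 1], [[0, 0, 0], [-0.9, 2.1, -1.0], 1], [[0, 0, 0], [-1.3, 1.9, -1.1], 1], [[0, 0, 0], [-1.5, 1.7, -1.1], 1], [[0, 0, 0], [-1.7, 1.3, -1.2], 1], [[0, 0, 0], [-2.0, 1.0, -1.3], 1]]
[[[0, 0, 0], [-2.0, 0.6, -1.2], 1], [[0, 0, 0], [-2.2, 0.3, -1.3], 1], [[0, 0, 0], [-2.2, -0.2, -1.1], 1], [[0, 0, 0], [-2.3, -0.5, -1.1], 1], [[0, 0, 0], [-2.1, -0.9, -1.0], 1], [[0, 0, 0], [-2.0, -1.2, -0.8], 1], [[0, 0, 0], [-1.9, -1.6, -0.6], 1], [[0, 0, 0], [-1.6, -1.8, -0.5], 1], [[0, 0, 0], [-1.4, -2.1, -0.3], 1], [[0, 0, 0], [-1.1, -2.3, -0.1], 1]]
```

Request:
{"method": "play_rows", "body": {
  "steps": [
    [[0,0,0],[2.0,-0.6,1.3],1],
    [[0,0,0],[2.0,-0.2,1.2],1],
    [[0,0,0],[2.1,0.2,1.1],1],
    [[0,0,0],[2.1,0.6,1.1],1],
    [[0,0,0],[2.0,1.0,1.0],1],
    [[0,0,0],[1.9,1.3,0.8],1],
    [[0,0,0],[1.7,1.6,0.6],1],
    [[0,0,0],[1.5,1.9,0.5],1],
    [[0,0,0],[1.3,2.1,0.3],1],
    [[0,0,0],[0.9,2.3,0.1],1]
  ]
}}

```text
clock: 27.65
tool_pos: [0.4639, 0.127, 0.1875]
tool_rot: [[0.079, 0.884, 0.461], [0.982, 0.011, -0.189], [-0.172, 0.467, -0.867]]
contact_force: [-4.9, -1.9, -0.0]
finger_gap: 0.0229
```

```bash
python3 favg.py; python3 chk.py
```

```text
Favg [-4.01 -2.    2.4 ]
27.95 tip in bore mm [13.6228 -0.9269 -6.4021] F bore [-4.2993 -1.8828  2.1406] z.a -1.0000132435270352 tq [ 0.0509  1.6767 -0.3596]
```

```bash
python3 -c "
from circ import *
print(rows2((14.8,0),0,10,(-1.2,0),(-1.7,0),0,0))
"
```

```text
[[[0, 0, 0], [0.7, 2.4, -0.1], 1], [[0, 0, 0], [0.4, 2.5, -0.3], 1], [[0, 0, 0], [0.1, 2.5, -0.5], 1], [[0, 0, 0], [-0.3, 2.4, -0.7], 1], [[0, 0, 0], [-0.6, 2.3, -0.9], 1], [[0, 0, 0], [-1.0, 2.1, -0.9], 1], [[0, 0, 0], [-1.3, 2.0, -1.1], 1], [[0, 0, 0], [-1.5, 1.6, -1.2], 1], [[0, 0, 0], [-1.8, 1.4, -1.3], 1], [[0, 0, 0], [-2.0, 1.0, -1.2], 1]]
```

Request:
{"method": "play_rows", "body": {
  "steps": [
    [[0,0,0],[0.7,2.4,-0.1],1],
    [[0,0,0],[0.4,2.5,-0.3],1],
    [[0,0,0],[0.1,2.5,-0.5],1],
    [[0,0,0],[-0.3,2.4,-0.7],1],
    [[0,0,0],[-0.6,2.3,-0.9],1],
    [[0,0,0],[-1.0,2.1,-0.9],1],
    [[0,0,0],[-1.3,2.0,-1.1],1],
    [[0,0,0],[-1.5,1.6,-1.2],1],
    [[0,0,0],[-1.8,1.4,-1.3],1],
    [[0,0,0],[-2.0,1.0,-1.2],1]
  ]
}}

```text
clock: 29.2
tool_pos: [0.4584, 0.1486, 0.1809]
tool_rot: [[0.079, 0.882, 0.465], [0.982, 0.011, -0.186], [-0.169, 0.471, -0.866]]
contact_force: [0.3, -2.4, 3.3]
finger_gap: 0.0226
```

```bash
python3 favg.py; python3 chk.py
```

```text
Favg [ 0.78 -1.2   2.1 ]
29.5 tip in bore mm [-1.9295 16.2671 -5.9387] F bore [ 1.0775 -1.3377  2.2169] z.a -1.0000167519847312 tq [-0.128   0.3054 -0.0952]
```

```bash
python3 -c "
from circ import *
print(rows2((-1.7,16),90,14,(-1.7,0),(-1.7,.2),0,0))
"
```

```text
[[[0, 0, 0], [-2.1, 0.6, -1.3], 1], [[0, 0, 0], [-2.2, 0.3, -1.2], 1], [[0, 0, 0], [-2.2, -0.1, -1.1], 1], [[0, 0, 0], [-2.2, -0.5, -1.1], 1], [[0, 0, 0], [-2.1, -0.9, -1.0], 1], [[0, 0, 0], [-2.0, -1.2, -0.8], 1], [[0, 0, 0], [-1.9, -1.6, -0.6], 1], [[0, 0, 0], [-1.6, -1.8, -0.5], 1], [[0, 0, 0], [-1.4, -2.1, -0.3], 1], [[0, 0, 0], [-1.1, -2.2, -0.1], 1], [[0, 0, 0], [-0.7, -2.4, 0.1], 1], [[0, 0, 0], [-0.5, -2.4, 0.3], 1], [[0, 0, 0], [-0.1, -2.5, 0.5], 1], [[0, 0, 0], [0.3, -2.4, 0.6], 1]]
```

Request:
{"method": "play_rows", "body": {
  "steps": [
    [[0,0,0],[-2.1,0.6,-1.3],1],
    [[0,0,0],[-2.2,0.3,-1.2],1],
    [[0,0,0],[-2.2,-0.1,-1.1],1],
    [[0,0,0],[-2.2,-0.5,-1.1],1],
    [[0,0,0],[-2.1,-0.9,-1.0],1],
    [[0,0,0],[-2.0,-1.2,-0.8],1],
    [[0,0,0],[-1.9,-1.6,-0.6],1],
    [[0,0,0],[-1.6,-1.8,-0.5],1],
    [[0,0,0],[-1.4,-2.1,-0.3],1],
    [[0,0,0],[-1.1,-2.2,-0.1],1]
  ]
}}

```text
clock: 30.75
tool_pos: [0.4389, 0.139, 0.1723]
tool_rot: [[0.078, 0.883, 0.463], [0.983, 0.011, -0.186], [-0.169, 0.47, -0.866]]
contact_force: [1.4, 3.3, 3.4]
finger_gap: 0.0227
```

```bash
python3 favg.py; python3 chk.py
```

```text
Favg [1.33 1.35 2.85]
31.05 tip in bore mm [-18.162   -0.2587  -6.0993] F bore [1.7478 1.585  2.8419] z.a -1.0000160530583517 tq [ 0.1977 -0.0584  0.1425]
```

```bash
python3 -c "
from circ import *
print(rows2((-17.7,.2),180,5,(-1.7,.2),(-1.0,.3),0,0,5))
"
```

```text
[[[0, 0, 0], [-0.7, -2.4, 0.2], 1], [[0, 0, 0], [-0.3, -2.5, 0.3], 1], [[0, 0, 0], [0.1, -2.5, 0.6], 1], [[0, 0, 0], [0.3, -2.4, 0.7], 1], [[0, 0, 0], [0.7, -2.3, 0.9], 1]]
```

Request:
{"method": "play_rows", "body": {
  "steps": [
    [[0,0,0],[-0.7,-2.4,0.2],1],
    [[0,0,0],[-0.3,-2.5,0.3],1],
    [[0,0,0],[0.1,-2.5,0.6],1],
    [[0,0,0],[0.3,-2.4,0.7],1],
    [[0,0,0],[0.7,-2.3,0.9],1],
    [[0,0,0],[-1.4,0.6,2.6],1],
    [[0,0,0],[-2.3,0.9,4.3],1],
    [[0,0,0],[-4.6,1.9,8.7],1],
    [[0,0,0],[-9.3,3.7,17.3],1],
    [[0,0,0],[-9.3,3.7,17.3],1]
  ]
}}

```text
clock: 32.3
tool_pos: [0.4113, 0.1371, 0.2257]
tool_rot: [[0.079, 0.883, 0.462], [0.982, 0.011, -0.188], [-0.171, 0.469, -0.867]]
contact_force: [0.0, 0.5, -1.7]
finger_gap: 0.0226
```

```bash
python3 chk.py 10; python3 -c "
from h import *
a,b=[cv2.imread(f'pics/{k}.png').astype(float) for k in('top7','top10')]
print('pad/tail diff',np.abs(a-b)[205:260,265:300].mean())"
```

```text
32.3 tip in bore mm [-13.0492 -11.8637  52.7726] F bore [-0.9873  0.5085 -1.3505] z.a -1.0000147733517981 tq [ 0.2475  0.5704 -0.025 ]
scene tip [133.8723 102.3255] M [200.5096 241.4439]
top tip [569.0602 321.4492] M [598.3627 210.874 ]
pad/tail diff 1.1542857142857144
```

Request:
{"method": "play_rows", "body": {
  "steps": [
    [[1.12,2.78,0],[0,-5,3],1],
    [[1.12,2.78,0],[1,-15,3],1],
    [[1.12,2.78,0],[1,-25,3],1],
    [[1.12,2.78,0],[2,-30,3],1],
    [[1.12,2.78,0],[2,-35,3],1],
    [[1.12,2.78,0],[2,-35,0],1],
    [[1.12,2.78,0],[2,-35,0],1],
    [[1.12,2.78,0],[2,-35,0],1],
    [[1.12,2.78,0],[1,-35,0],1],
    [[1.12,2.78,0],[0,-35,0],1]
  ]
}}

```text
clock: 33.65
tool_pos: [0.425, -0.1491, 0.2397]
tool_rot: [[0.037, 0.999, -0.002], [0.999, -0.037, 0.0], [0.0, -0.002, -1.0]]
contact_force: [0.2, -0.6, -2.8]
finger_gap: 0.0226
```

Request:
{"method": "play_rows", "body": {
  "steps": [
    [[0,0,0],[0,-35,0],1],
    [[0,0,0],[0,-35,0],1],
    [[0,0,0],[0,-35,0],1],
    [[0,0,0],[0,-30,0],1],
    [[0,0,0],[0,-17,0],1],
    [[0,0,0],[0,0,-30],1],
    [[0,0,0],[0,0,-30],1],
    [[0,0,0],[0,0,-30],1],
    [[0,0,0],[0,0,-25],1],
    [[0,0,0],[0,0,0],1]
  ]
}}

```text
clock: 34.9
tool_pos: [0.4238, -0.2979, 0.1232]
tool_rot: [[0.036, 0.999, -0.004], [0.999, -0.036, 0.003], [0.003, -0.004, -1.0]]
contact_force: [-0.4, 0.4, -0.9]
finger_gap: 0.0226
```

```bash
python3 -c "
from h import *
np.set_printoptions(precision=4,suppress=True)
o=bot.get_obs();print(o['tool_pos'],o['tool_rot'],o['contact_force'])
e=R.from_matrix(o['tool_rot'] @ np.array([[.036,.999,0],[.999,-.036,0],[0,0,-1]]).T).as_rotvec(True);print('rot err deg',e)
print('shift to slot mouth',(np.array([.4247,-.2998,.0999])-o['tool_pos'])*1e3)"
```

```text
[ 0.4238 -0.2979  0.1232] [[ 0.0358  0.9994 -0.0037]
 [ 0.9994 -0.0357  0.0034]
 [ 0.0033 -0.0038 -1.    ]] [-0.3549  0.4071 -0.9009]
rot err deg [0.1962 0.2102 0.0147]
shift to slot mouth [  0.8909  -1.9317 -23.2871]
```

Request:
{"method": "play_rows", "body": {
  "steps": [
    [[-0.2,-0.2,0],[0.9,-1.9,-8],1],
    [[0,0,0],[0,0,-8],1],
    [[0,0,0],[0,0,-7],1],
    [[0,0,0],[0,0,0],1],
    [[0,0,0],[0,0,0],1],
    [[0,0,0],[10,-0.4,0],1],
    [[0,0,0],[5,-0.2,0],1],
    [[0,0,0],[0,0,0],1],
    [[0,0,0],[0,0,0],1],
    [[0,0,0],[0,0,0],1]
  ]
}}

```text
clock: 36.15
tool_pos: [0.441, -0.3019, 0.1023]
tool_rot: [[0.036, 0.999, 0.003], [0.999, -0.036, -0.003], [-0.003, 0.004, -1.0]]
contact_force: [1.0, 1.4, -0.8]
finger_gap: 0.023
```

Request:
{"method": "play_rows", "body": {
  "steps": [
    [[0.2,0.2,0],[0,1.5,-1.5],1],
    [[0,0,0],[0,0,0],1],
    [[0,0,0],[0,0,0],1],
    [[0,0,0],[0,0,0],1],
    [[0,0,0],[0,0,0],1],
    [[0,0,0],[0,0,0],1],
    [[0,0,0],[0,0,0],1],
    [[0,0,0],[0,0,0],1],
    [[0,0,0],[0,0,0],1],
    [[0,0,0],[0,0,0],1]
  ]
}}

```text
clock: 37.4
tool_pos: [0.4411, -0.3005, 0.1008]
tool_rot: [[0.036, 0.999, 0.0], [0.999, -0.036, 0.0], [0.0, 0.0, -1.0]]
contact_force: [-0.5, -0.2, -1.2]
finger_gap: 0.0229
```

Request:
{"method": "play_rows", "body": {
  "steps": [
    [[0,0,0],[5,-0.2,0],1],
    [[0,0,0],[7,-0.2,0],1],
    [[0,0,0],[7,-0.3,0],1],
    [[0,0,0],[8,-0.3,0],1],
    [[0,0,0],[8,-0.3,0],1],
    [[0,0,0],[8,-0.3,0],1],
    [[0,0,0],[8,-0.3,0],1],
    [[0,0,0],[8,-0.3,0],1],
    [[0,0,0],[7.8,-0.3,0],1],
    [[0,0,0],[0,0,0],1]
  ]
}}

```text
clock: 38.65
tool_pos: [0.5086, -0.3031, 0.1007]
tool_rot: [[0.036, 0.999, 0.0], [0.999, -0.036, -0.0], [-0.0, 0.0, -1.0]]
contact_force: [-0.6, -0.3, -2.1]
finger_gap: 0.023
```

No contact on the way in. Next I'll set the tool down, checking the force.

Request:
{"method": "play_rows", "body": {
  "steps": [
    [[0,0,0],[0,0,-1.5],1],
    [[0,0,0],[0,0,-1.5],1],
    [[0,0,0],[0,0,-1.5],1],
    [[0,0,0],[0,0,-1],1],
    [[0,0,0],[0,0,-1],1],
    [[0,0,0],[0,0,0],1],
    [[0,0,0],[0,0,0],1],
    [[0,0,0],[0,0,0],1],
    [[0,0,0],[0,0,0],1],
    [[0,0,0],[0,0,0],1]
  ]
}}

```text
clock: 39.9
tool_pos: [0.508, -0.3031, 0.0944]
tool_rot: [[0.036, 0.999, 0.0], [0.999, -0.036, -0.0], [-0.0, 0.0, -1.0]]
contact_force: [0.3, 0.5, -1.5]
finger_gap: 0.0229
```

Request:
{"method": "play_rows", "body": {
  "steps": [
    [[0,0,0],[0,0,-0.5],1],
    [[0,0,0],[0,0,-0.5],1],
    [[0,0,0],[0,0,-0.3],1],
    [[0,0,0],[0,0,0],1],
    [[0,0,0],[0,0,0],1],
    [[0,0,0],[0,0,0],1],
    [[0,0,0],[0,0,0],1],
    [[0,0,0],[0,0,0],1],
    [[0,0,0],[0,0,0],1],
    [[0,0,0],[0,0,0],1]
  ]
}}

```text
clock: 41.15
tool_pos: [0.508, -0.303, 0.0941]
tool_rot: [[0.036, 0.999, 0.001], [0.999, -0.036, -0.001], [-0.001, 0.001, -1.0]]
contact_force: [-2.9, 1.7, 6.9]
finger_gap: 0.0228
```

Request:
{"method": "play_rows", "body": {
  "steps": [
    [[0,0,0],[0,0,0.7],1],
    [[0,0,0],[0,0,0],1],
    [[0,0,0],[0,0,0],0],
    [[0,0,0],[0,0,0],0],
    [[0,0,0],[0,0,0],0],
    [[0,0,0],[0,0,0],0],
    [[0,0,0],[0,0,0],0],
    [[0,0,0],[0,0,0],0],
    [[0,0,0],[0,0,0],0],
    [[0,0,0],[0,0,0],0]
  ]
}}

```text
clock: 42.4
tool_pos: [0.508, -0.303, 0.0937]
tool_rot: [[0.036, 0.999, 0.0], [0.999, -0.036, -0.0], [-0.0, 0.0, -1.0]]
contact_force: [-0.8, -0.6, 0.0]
finger_gap: 0.0857
```

Request:
{"method": "play_rows", "body": {
  "steps": [
    [[0,0,0],[0,0,5],0],
    [[0,0,0],[0,0,10],0],
    [[0,0,0],[0,0,15],0],
    [[0,0,0],[0,0,20],0],
    [[0,0,0],[0,0,30],0],
    [[0,0,0],[0,0,40],0],
    [[0,0,0],[-35,0,20],0],
    [[0,0,0],[-35,0,0],0],
    [[0,0,0],[-35,0,0],0],
    [[0,0,0],[-35,0,0],0]
  ]
}}

```text
clock: 43.65
tool_pos: [0.3671, -0.3032, 0.2352]
tool_rot: [[0.036, 0.999, 0.001], [0.999, -0.036, -0.002], [-0.002, 0.001, -1.0]]
contact_force: [-1.0, 0.0, -0.2]
finger_gap: 0.0854
```

Request:
{"method": "play_rows", "body": {
  "steps": [
    [[0,0,0],[0,30,0],0],
    [[0,0,0],[0,30,0],0],
    [[0,0,0],[0,30,0],0],
    [[0,0,0],[0,30,0],0],
    [[0,0,0],[0,30,0],0],
    [[0,0,0],[0,30,0],0],
    [[0,0,0],[0,0,0],0],
    [[0,0,0],[0,0,0],0],
    [[0,0,0],[0,0,0],0],
    [[0,0,0],[0,0,0],0]
  ]
}}

```text
clock: 44.9
tool_pos: [0.368, -0.1237, 0.2337]
tool_rot: [[0.037, 0.999, -0.0], [0.999, -0.037, -0.0], [-0.0, -0.0, -1.0]]
contact_force: [-0.7, -0.3, -1.0]
finger_gap: 0.0855
```

```bash
python3 - <<'E'
from h import *
o=bot.get_obs();print(o["clock"],o["tool_pos"],o["contact_force"],o["qvel"].round(3))
for n in("scene","top"):
    im=np.ascontiguousarray(cams.snapshot(n)[:,:,::-1]);cv2.imwrite(f"pics/{n}11.png",im)
    z=cv2.imread(f"pics/{n}0.png");d=np.abs(im.astype(int)-z).max(2)
    print(n,"rack diff",d[225:290,405:525].mean() if n=="top" else d[255:365,130:262].mean())
    g=cv2.cvtColor(im,6);g0=cv2.cvtColor(z,6)
    for nm,b in({"middle":(455,245,485,275),"left":(425,245,447,275),"right":(490,245,520,275),"fixture":(228,200,310,305),"flask":(335,278,375,312),"jar":(350,165,386,202),"spare":(172,168,208,204),"beaker":(148,220,195,265),"box":(148,276,188,322)} if n=="top" else {"middle":(172,282,202,322),"ball":(136,303,168,340),"scriber":(208,262,236,300)}).items():
        x0,y0,x1,y1=b;T=g0[y0:y1,x0:x1]
        r=cv2.matchTemplate(g[y0-8:y1+8,x0-8:x1+8],T,5);_,v,_,l=cv2.minMaxLoc(r);print(nm,round(v,3),l[0]-8,l[1]-8)
# bed held compare with picture before deburring
a=cv2.imread("pics/scene5.png").astype(float);b=cv2.imread("pics/scene11.png").astype(float)
print("fixture vs held", np.abs(a-b)[175:265,318:390].mean())
E
```

```text
44.9 [ 0.36800755 -0.12370616  0.23369802] [-0.68763186 -0.33883295 -0.96082937] [ 0.003 -0.    -0.005 -0.001  0.     0.001]
scene rack diff 6.048484848484849
middle 0.98 0 0
ball 0.998 0 0
scriber 0.992 0 0
top rack diff 3.6285897435897434
middle 0.985 0 0
left 1.0 0 0
right 1.0 0 0
fixture 0.837 0 0
flask 0.834 0 0
jar 1.0 0 0
spare 0.999 0 0
beaker 0.998 0 0
box 0.998 0 0
fixture vs held 3.1218621399176953
```

```bash
python3 - <<'E'
from h import *
z,im,h5,im7=[cv2.cvtColor(cv2.imread(f"pics/{k}.png"),6) for k in("scene0","scene11","scene5","scene10")]
def m(T0,I,b):
    x0,y0,x1,y1=b;r=cv2.matchTemplate(I[y0-6:y1+6,x0-6:x1+6],T0[y0:y1,x0:x1],5);_,v,_,l=cv2.minMaxLoc(r);return round(v,3),l[0]-6,l[1]-6
print("flask",m(z,im,(254,210,285,270)),"bed vs held",m(h5,im,(330,180,390,260)),"bed vs sprung",m(z,im,(330,180,390,260)))
bot.hand_in()
E
```

```text
flask (0.92, 0, 0) bed vs held (0.999, 0, 0) bed vs sprung (0.574, 0, 0)
the job is handed in; nothing more can be done
```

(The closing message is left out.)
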